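# Release the latched key on the controller

## Robot

A 7-joint arm with a two-finger parallel gripper is mounted at the origin on a cart in front of the work surface, level with it; the furniture and walls round the work are solid. World frame = base frame: x ahead of the robot, y to its left, z up, the work surface at z = 0. Lengths are in m, angles in rad, forces in N, time in s.
With the tool pointing down it reaches from about 0.425 to 0.875 m from the base axis. Payload 4.7 kg.
Tool frame: the origin (TCP) lies between the finger pads; the fingertips stand 11 mm ahead of it and the grasp point (between the pads) lies 8 mm behind it; z points along the fingers, y is the line along which they close (so a half turn about z gives the same grasp; the last joint's range is limited). The gripper opens to 87 mm and grips with 3 to 60 N. Pads are 19 mm wide; open, the fingers measure 117 mm over their backs; the gripper's body (75 mm by 190 mm) begins 51 mm behind the grasp point.
Start: joints at [-1.305, 0.321, -0.07, 1.45, 0.023, 1.371, -0.057], TCP at [0.162, 0.63, 0.234] pointing down, gripper open.
Joint ranges: [-2.86, 2.86], [-0.3, 2.09], [-1.38, 1.24], [0.06, 2.45], [-1.56, 4.7], [0.09, 2.05], [-2.69, 2.69]. Speed limits (rad/s): [2.57, 2.57, 3.14, 3.14, 3.14, 3.14, 3.14].

## Interface

Orientations are given as a unit quaternion [x, y, z, w].
In Python, from rig import ctrl, cams, order gives the robot as it stands.
- The arm moves only by the tool step_arm, never from a script. Its argument "plan" is text: rows parted by semicolons, each of 5 numbers parted by spaces: the gripper command: -1 is fully open, 1 is shut, values between are in proportion, then the shift along the tool's x, y, z in cm, then the turn about the tool's z in rad. A call has 1 to 8 rows; each row shifts and turns the commanded pose from where the row before left it, along the tool's axes as they then stand; what a row does not reach is not made up. A row lasts 1/10 s, in which the tool goes at most 50 mm and 8.59 degrees, less where a joint would pass 70% of its speed; a pose out of reach is approached as far as the arm can. A call is refused whole if a number of a shift passes 5 or a number of a turn 0.15, either way. A call with a gripper value outside its range is refused whole. The fingers move at their own pace and stop on an object; "grip_force" is the grip in N (left out, the last holds). Time passes only in rows, so rows that do not move let the fingers close. It gives the time, the measured TCP pose, the force, the opening and the grip force at its end, in the units of the state.
- ctrl.get_state(): the state, without advancing time (a new reading comes with each control period).
- cams.read_camera(name): name is "side" or "top"; returns (picture, depth): 384x512x3 uint8, red, green, blue; 384x512 float32, m along the optical axis (not along the pixel's ray), 0 where there is no reading.
- cams.camera_params(name): a dict with "intrinsics" (3x3 intrinsics, pixels), "k1" (the pictures are not rectified: a ray, as slopes to the right and down, at radius r is drawn at 1 + k1 r^2 times it, then the intrinsics apply), "T" (4x4, takes a point from camera to world coordinates). Camera axes: x right, y down, z forward; pixel columns grow to the right and rows downward; lengths in m; the calibration is good to about 2 mm. A picture is of the moment at which its call begins. camera_params takes no time and is no camera call.
- order.sign_off(): hands the job in; it is judged then, once.
The state is a dict: "clock": time; "joint_pos": joint angles; "qvel": joint speeds; "joint_torque": joint torques, N m; "eef_pos": TCP position; "eef_rot": TCP orientation; "ft_force": force on the tool from outside, world axes, zero at the start; "torque": the same for the moment, N m; "gripper_width": finger opening in m; "grasp_force": force on a finger pad.
Only numpy, scipy, OpenCV 4.12 (cv2) and the standard library are available. Lean on these libraries where they do the work, as an engineer would, in place of code of your own. Each camera call takes 0.05 s, during which the arm holds its last target. There are 200 camera calls.

## Task

One of the four orange keys on the white bench controller has been left latched down, slightly lower than the rest. Find it by tapping the keys lightly with a fingertip, then press that key fully in and let go, so that it springs up and all four keys stand up. Do not push in any of the three keys that are already up, press gently, and leave the racks and the white box around the controller where they are.

Things in the scene. Friction and masses are not known exactly. Their poses are not given: they have to be found in the camera images.
- controller: White bench controller fixed to the worktop, 136 x 250 x 52 mm, origin at the centre of its underside, x towards its rear (display, small knob 10 mm high), y along the key row, z up. Four identical orange keys, 30 x 30 mm, in a row 50 mm centre to centre, stand on the front half of its flat, level top. A key that is up stands 14 mm above the top, the latched one 10 mm, a key fully in 6 mm. Keys move straight down.
- key_1 (a point): Fixed point: centre of the top face of the key at the controller's +y end, as it is when up (66 mm above the worktop). It does not move with the key. Which of the four keys is latched changes from start to start.
- key_2 (a point): Fixed point: centre of the top face of the second key from the +y end, as it is when up (66 mm above the worktop). It does not move with the key.
- key_3 (a point): Fixed point: centre of the top face of the third key from the +y end, as it is when up (66 mm above the worktop). It does not move with the key.
- key_4 (a point): Fixed point: centre of the top face of the key at the -y end, as it is when up (66 mm above the worktop). It does not move with the key.
- latched_key (a joint): Travel of the key that is latched at the start, wherever it sits in the row: 0 up, 0.004 m latched, 0.008 m fully in. Latched, it does not move below 3 N; about 4 N takes it fully in, to a hard stop. Pressed past 7 mm of travel it unlatches and springs fully up as the finger goes.
- up_key_a (a joint): Travel of one of the three keys that are up at the start (no fixed place in the row): 0 up, 0.008 m fully in. Its spring starts to give at 2.5 N and would be fully in at 3.5 N, so a touch of 1 to 2 N leaves it up.
- up_key_b (a joint): Travel of another of the three keys that are up at the start (no fixed place in the row): 0 up, 0.008 m fully in. Its spring starts to give at 2.5 N and would be fully in at 3.5 N, so a touch of 1 to 2 N leaves it up.
- up_key_c (a joint): Travel of the last of the three keys that are up at the start (no fixed place in the row): 0 up, 0.008 m fully in. Its spring starts to give at 2.5 N and would be fully in at 3.5 N, so a touch of 1 to 2 N leaves it up.
- rack_yellow: Loose yellow tube rack, 64 x 62 x 88 mm, origin at the centre of its underside; stands past the controller's -y end. Bystander.
- sample_box: Loose white sample box, 162 x 112 x 53 mm, origin at the centre of its underside; lies past the controller's +y end. Bystander.
- rack_blue_small: Loose small blue tube rack, 135 x 66 x 78 mm, origin at the centre of its underside; stands behind the controller. Bystander.

How it is judged:
On the way:
1. the latched key is pressed fully in (past 6.5 mm of its 8 mm) (value of joint latched_key above 0.0065 m).
At the end, for the whole second after the job is handed in: All four keys stand up (travel under 1 mm) (value of joint each of latched_key, up_key_a, up_key_b, up_key_c below 0.001 m); the robot touches nothing.
It fails at once if a key that was up is pushed in (past 6 mm of its 8 mm of travel) (value of joint any of up_key_a, up_key_b, up_key_c above 0.006 m).
It fails at once if the robot presses on anything with more than 30 N (contact force between any of the fingers, the arm and anything else above 30 N).
It fails at once if a bystander is moved more than 15 mm (distance of any of rack_yellow, sample_box, rack_blue_small from where it was at the start of the episode above 0.015 m).
It also fails if it takes over 46 s, if anything falls off the work surface, if the arm or the gripper's body presses on something with over 40 N, if the wrist force passes 120 N, or if a joint passes its speed limit or range.

## Working session

There is one attempt and no reset: what is moved stays moved. The work goes in short steps, Python scripts to look and compute and a tool call to move; the robot and the scene stay as the last step left them, time stands still between calls to the robot, and variables do not carry over. Pictures are saved under pics/ and viewed, at most 10 in all, crops included, and the job is handed in when it is done.

Besides the shell and the picture viewer there is one more tool, called after "Emit:" as name(argument=value, ...), one argument or row to a line, values as JSON. step_arm: Moves the arm, as the interface text tells. Its arguments: {"type":"object","properties":{"plan":{"type":"string"},"grip_force":{"type":"number"}},"required":["plan"]}

```bash
mkdir -p pics; cat > h.py <<'E'
import numpy as np, cv2
from rig import ctrl, cams, order
def shot(n):
    im,d=cams.read_camera(n); return im,d
def world(n,d,uv):
    p=cams.camera_params(n);K=np.array(p["intrinsics"],float);T=np.array(p["T"])
    out=[]
    for u,v in uv:
        q=cv2.undistortPoints(np.array([[[u,v]]],float),K,np.array([p["k1"],0,0,0,0.]))[0,0]
        z=d[int(round(v)),int(round(u))]
        out.append((T@[q[0]*z,q[1]*z,z,1])[:3])
    return np.array(out)
E
python3 - <<'E'
from h import *
for n in("top","side"):
    im,d=shot(n); np.savez("pics/"+n,im=im,d=d)
    cv2.imwrite(f"pics/{n}0.png",im[:,:,::-1])
s=ctrl.get_state();print(s)
E
```

```text
{'clock': 0.1, 'joint_pos': array([-1.30488093,  0.32178638, -0.07007588,  1.45155681,  0.02260064,
        1.37077081, -0.05689111]), 'qvel': array([-1.31225324e-03, -3.38819101e-03,  6.05856878e-05, -1.48190143e-03,
        8.08669841e-04,  1.07152451e-03, -1.59232889e-05]), 'joint_torque': array([ 1.07020512e-04, -4.92567301e+01, -4.05549053e-01, -3.13400066e+01,
       -6.40483503e-02,  3.95067281e-02,  7.90460331e-05]), 'eef_pos': array([0.16188977, 0.62903247, 0.23254451]), 'eef_rot': array([ 1.25561077e-01,  9.92085512e-01, -8.65121807e-04, -6.17349672e-05]), 'ft_force': array([-0.25524255,  0.37775221,  0.43420001]), 'torque': array([-0.07355246, -0.03553588, -0.03252689]), 'grasp_force': 0.0, 'gripper_width': 0.08707640836410482}
```

View pics/top0.png

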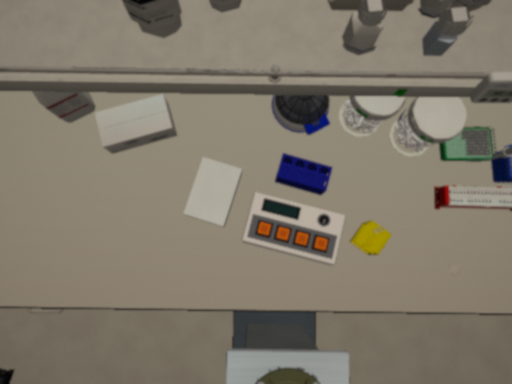

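View pics/side0.png

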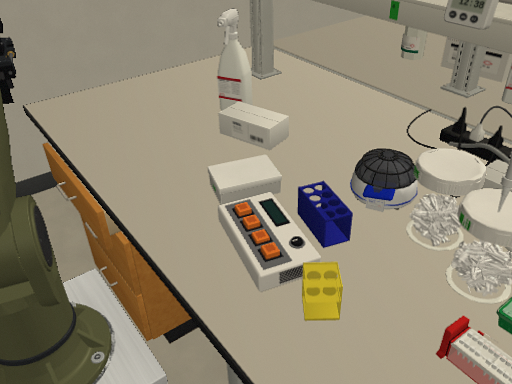

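The top view shows the controller at about (293,228) with orange keys at (264,229), (283,234), (302,239) and (320,243). The sample box is at (213,190), the yellow rack at (371,238) and the blue rack at (304,173). The side view shows the keys from (243,209) to (271,251).

```bash
cat > m.py <<'E'
from h import *
for n in("top","side"):
    f=np.load(f"pics/{n}.npz");im,d=f["im"],f["d"]
    hsv=cv2.cvtColor(im,cv2.COLOR_RGB2HSV)
    m=cv2.inRange(hsv,(5,170,130),(18,255,255))
    if n=="top": m[:200]=0;m[265:]=0
    else: m[:195]=0;m[265:]=0;m[:,:225]=0
    c,l,st,ce=cv2.connectedComponentsWithStats(m)
    for i in range(1,c):
        if st[i,4]<25: continue
        v,u=np.nonzero(cv2.erode((l==i).astype(np.uint8),np.ones((3,3))))
        P=world(n,d,zip(u,v)); P0=world(n,d,[ce[i]])[0]
        print(n,ce[i].round(1),st[i,4],P0.round(4),np.median(P,0).round(4))
f=np.load("pics/top.npz");d=f["d"]
for nm,uv in dict(ctl=[(255,196),(343,211),(334,261),(246,241)],box=[(213,190)],yel=[(371,238)],blue=[(304,173)]).items(): print(nm,world("top",d,uv).round(3).tolist())
T=np.array(cams.camera_params("top")["T"]);print(T.round(3).tolist())
E
python3 m.py
```

```text
top [263.8 228.1] 123 [0.391  0.0914 1.051 ] [0.466  0.067  0.0672]
top [282.6 233. ] 125 [0.4541 0.0188 0.0644] [0.4539 0.0182 0.0668]
top [301.5 237.9] 124 [ 0.4424 -0.0299  0.0607] [ 0.442  -0.0286  0.0628]
top [320.6 242.9] 127 [ 0.4299 -0.0776  0.0682] [ 0.4297 -0.0769  0.0675]
side [242.9 208.4] 150 [0.4609 0.0591 0.0649] [0.4615 0.058  0.0648]
side [251.4 221. ] 165 [0.4488 0.0102 0.0659] [0.4504 0.0103 0.0649]
side [260.4 235.8] 162 [ 0.4375 -0.037   0.0626] [ 0.4384 -0.0365  0.0614]
side [270.4 249.8] 201 [ 0.425  -0.0867  0.0662] [ 0.4262 -0.0866  0.0651]
ctl [[0.551, 0.091, 0.052], [0.521, -0.152, 0.0], [0.385, -0.114, 0.051], [0.433, 0.113, 0.052]]
box [[0.566, 0.202, 0.054]]
yel [[0.445, -0.212, 0.05]]
blue [[0.61, -0.036, 0.077]]
[[0.013, -0.987, 0.162, 0.391], [-1.0, -0.013, 0.001, 0.091], [0.001, -0.162, -0.987, 1.051], [0.0, 0.0, 0.0, 1.0]]
```

Depth suggests the third key is the latched one, and tapping will confirm that. The tool's y axis already runs along the key row, so no turn is needed. I'll close the fingers and go round at a safe radius.

Emit:
step_arm(
  plan="1 -4.3 -2.4 0 0;1 -4.3 -2.4 0 0;1 -4.3 -2.4 0 0;1 -4.3 -2.4 0 0;1 -4.3 -2.4 0 0;1 -4.3 -2.4 0 0;1 -4.3 -2.4 0 0;1 -4.3 -2.4 0 0",
  grip_force=10,
)

```text
clock: 0.9
eef_pos: [0.4483, 0.3561, 0.2333]
eef_rot: [0.126, 0.992, -0.0, -0.0]
ft_force: [1.9, 1.4, -0.8]
gripper_width: 0.0312
grasp_force: 0.0
```

Emit:
step_arm(
  plan="1 -1.1 -4.7 0 0;1 -1.1 -4.7 0 0;1 -1.1 -4.7 0 0;1 -1.1 -4.7 0 0;1 -1.1 -4.7 0 0;1 -1.1 -4.7 0 0;1 -1.1 -4.7 0 0;1 -1.1 -4.7 0 0",
)

```text
clock: 1.7
eef_pos: [0.4382, -0.0301, 0.2334]
eef_rot: [0.125, 0.992, 0.0, 0.0]
ft_force: [1.7, 0.5, 0.7]
gripper_width: 0.0003
grasp_force: 0.0
```

Emit:
step_arm(
  plan="1 0 0 3 0;1 0 0 3 0;1 0 0 3 0;1 0 0 2 0;1 0 0 1 0;1 0 0 0 0;1 0 0 0 0",
)

```text
clock: 2.4
eef_pos: [0.4394, -0.0282, 0.1143]
eef_rot: [0.126, 0.992, 0.0, 0.0]
ft_force: [0.3, 0.6, 0.2]
gripper_width: 0.0003
grasp_force: 0.0
```

```bash
python3 - <<'E'
from h import *
for n in("side",):
    im,d=shot(n); cv2.imwrite("pics/s1.png",cv2.resize(im[130:290,170:370,::-1],(800,640))[:600])
for i in range(3):
    s=ctrl.get_state();print(s["eef_pos"].round(4),s["ft_force"].round(2),s["gripper_width"]);shot("top")
E
```

```text
[ 0.4398 -0.0281  0.1146] [-0.28  0.71 -0.04] 0.00031502471224413635
[ 0.4398 -0.0281  0.1148] [-0.19 -0.17 -0.56] 0.0002521841865737659
[ 0.4398 -0.0281  0.1147] [0.11 0.16 0.13] 0.0005981474562963959
```

View pics/s1.png

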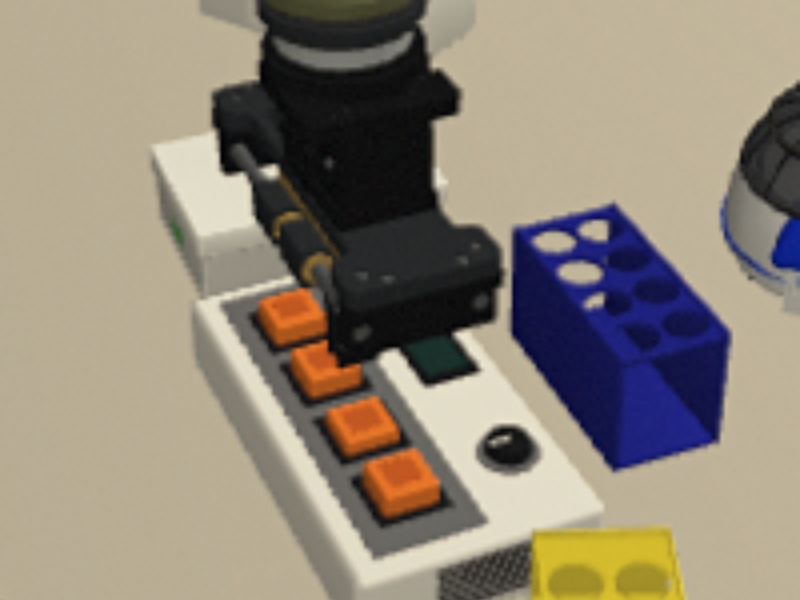

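The close-up shows the gripper above the controller, with keys 3 and 4 visible at (362,427) and (400,483). I can't tell the fingertip apart, so I'll project it into the picture.

```bash
python3 - <<'E'
from h import *
p=cams.camera_params("side");T=np.array(p["T"]);Ti=np.linalg.inv(T);print(T[:3,3])
im=cv2.imread("pics/s1.png")
for nm,P in dict(tip=[.4398,-.0281,.1037],tcp=[.4398,-.0281,.1147],bod=[.4398,-.0281,.174],key3=[.44,-.032,.062],k4=[.428,-.081,.066]).items():
    q,_=cv2.projectPoints((Ti@[*P,1])[:3].reshape(1,1,3),np.zeros(3),np.zeros(3),np.array(p["intrinsics"],float),np.array([p["k1"],0,0,0,0.]))
    q=q[0,0]; print(nm,q,(q-[170,130])*4)
f=np.load("pics/side.npz")
im,d=shot("side")
print(world("side",d,[(170+x/4,130+y/4) for x,y in((360,320),(450,320),(420,250),(365,415),(403,468),(345,350))]).round(3))
E
```

```text
[ 7.00312547e-04 -6.48228460e-01  7.01105202e-01]
tip [258.24416849 217.42662756] [352.97667395 349.70651023]
tcp [258.10184781 213.10572247] [352.40739124 332.42288987]
bod [257.30087491 188.79991099] [349.20349962 235.19964397]
key3 [259.97082875 234.23300775] [359.88331498 416.93203102]
k4 [269.84643172 247.75325411] [399.38572687 471.01301644]
[[ 0.385 -0.112  0.198]
 [ 0.432 -0.115  0.178]
 [ 0.423 -0.105  0.215]
 [ 0.442 -0.033  0.063]
 [ 0.431 -0.08   0.066]
 [ 0.383 -0.103  0.177]]
```

The tip is hidden behind the gripper body, and the key positions agree to about 2 mm. Now a careful descent on key 3.

Emit:
step_arm(
  plan="1 0.1 -0.4 1 0;1 0 0 1 0;1 0 0 1 0;1 0 0 0.4 0;1 0 0 0 0;1 0 0 0 0",
)

```text
clock: 3.25
eef_pos: [0.4369, -0.0319, 0.0795]
eef_rot: [0.126, 0.992, -0.0, -0.0]
ft_force: [0.0, 0.1, 0.2]
gripper_width: 0.0001
grasp_force: 0.0
```

Emit:
step_arm(
  plan="1 0 0 0.15 0;1 0 0 0.1 0;1 0 0 0 0;1 0 0 0 0",
)

```text
clock: 3.65
eef_pos: [0.437, -0.0318, 0.0772]
eef_rot: [0.126, 0.992, 0.0, 0.0]
ft_force: [0.4, 0.3, 0.6]
gripper_width: 0.0003
grasp_force: 0.0
```

Emit:
step_arm(
  plan="1 0 0 0.1 0;1 0 0 0 0;1 0 0 0 0",
)

```text
clock: 3.95
eef_pos: [0.4369, -0.0318, 0.0761]
eef_rot: [0.126, 0.992, 0.0, 0.0]
ft_force: [0.2, -0.1, -0.7]
gripper_width: 0.0003
grasp_force: 0.0
```

Emit:
step_arm(
  plan="1 0 0 0.1 0;1 0 0 0 0;1 0 0 0 0",
)

```text
clock: 4.25
eef_pos: [0.4368, -0.0318, 0.075]
eef_rot: [0.126, 0.992, 0.0, -0.0]
ft_force: [0.3, -0.6, -0.9]
gripper_width: 0.0006
grasp_force: 0.0
```

Emit:
step_arm(
  plan="1 0 0 0.1 0;1 0 0 0 0;1 0 0 0 0",
)

```text
clock: 4.55
eef_pos: [0.4369, -0.0318, 0.074]
eef_rot: [0.126, 0.992, 0.0, 0.0]
ft_force: [-0.2, -0.2, 0.1]
gripper_width: 0.0002
grasp_force: 0.0
```

Emit:
step_arm(
  plan="1 0 0 0.1 0;1 0 0 0 0;1 0 0 0 0",
)

```text
clock: 4.85
eef_pos: [0.437, -0.0318, 0.0733]
eef_rot: [0.126, 0.992, 0.0, 0.0]
ft_force: [-0.6, 0.7, 2.7]
gripper_width: 0.0002
grasp_force: 1.4
```

Contact came at TCP z of about 0.0735, the latched height. I'll tap key 2 for comparison.

Emit:
step_arm(
  plan="1 0 0 -1 0;1 0 0 -1 0;1 0 2.5 0 0;1 0 2.5 0 0;1 0 0 1 0;1 0 0 0.4 0;1 0 0 0 0;1 0 0 0 0",
)

```text
clock: 5.65
eef_pos: [0.4491, 0.0157, 0.0791]
eef_rot: [0.126, 0.992, -0.0, -0.0]
ft_force: [1.3, 0.3, 1.1]
gripper_width: 0.0007
grasp_force: 0.0
```

Emit:
step_arm(
  plan="1 0 0 0.1 0;1 0 0 0 0;1 0 0 0 0",
)

```text
clock: 5.95
eef_pos: [0.4494, 0.0164, 0.0782]
eef_rot: [0.126, 0.992, 0.0, 0.0]
ft_force: [0.9, 0.1, -0.3]
gripper_width: 0.0008
grasp_force: 0.0
```

Emit:
step_arm(
  plan="1 0 0 0.05 0;1 0 0 0 0;1 0 0 0 0",
)

```text
clock: 6.25
eef_pos: [0.4494, 0.0166, 0.0776]
eef_rot: [0.126, 0.992, 0.0, 0.0]
ft_force: [0.1, -0.7, 1.0]
gripper_width: 0.0002
grasp_force: 0.0
```

Emit:
step_arm(
  plan="1 0 0 0.05 0;1 0 0 0 0;1 0 0 0 0",
)

```text
clock: 6.55
eef_pos: [0.4494, 0.0166, 0.0772]
eef_rot: [0.126, 0.992, 0.0, 0.0]
ft_force: [-1.7, -0.1, 2.7]
gripper_width: 0.0004
grasp_force: 1.2
```

Key 2 makes contact about 4 mm higher, at 0.0774, so key 3 is the latched one. Going back to press it.

Emit:
step_arm(
  plan="1 0 0 -1 0;1 0 0 -1 0;1 0 -2.5 0 0;1 0 -2.5 0 0;1 0 0 1 0;1 0 0 1 0;1 0 0 0 0;1 0 0 0 0",
)

```text
clock: 7.35
eef_pos: [0.4368, -0.0311, 0.0768]
eef_rot: [0.125, 0.992, -0.0, -0.0]
ft_force: [-0.3, -0.6, -0.2]
gripper_width: 0.0001
grasp_force: 0.0
```

Emit:
step_arm(
  plan="1 0 0 0.2 0;1 0 0 0.2 0;1 0 0 0.15 0;1 0 0 0.15 0;1 0 0 0 0;1 0 0 0 0",
)

```text
clock: 7.95
eef_pos: [0.4373, -0.0314, 0.0703]
eef_rot: [0.125, 0.992, 0.0, 0.0]
ft_force: [0.1, 1.9, 4.4]
gripper_width: 0.0008
grasp_force: 1.6
```

Emit:
step_arm(
  plan="1 0 0 0.1 0;1 0 0 0.05 0;1 0 0 0 0;1 0 0 0 0",
)

```text
clock: 8.35
eef_pos: [0.4373, -0.0314, 0.0693]
eef_rot: [0.125, 0.992, 0.001, 0.0]
ft_force: [-2.3, 2.2, 10.3]
gripper_width: 0.0005
grasp_force: 4.9
```

The key is on its hard stop at about 10 N. Releasing straight up.

Emit:
step_arm(
  plan="1 0 0 -0.5 0;1 0 0 -1 0;1 0 0 -2 0;1 0 0 -3 0;1 0 0 -3 0;1 0 0 -3 0;1 0 0 -3 0;1 0 0 0 0",
)

```text
clock: 9.15
eef_pos: [0.4389, -0.0326, 0.2275]
eef_rot: [0.126, 0.992, 0.001, 0.003]
ft_force: [-0.1, 0.3, 0.2]
gripper_width: 0.0004
grasp_force: 0.0
```

Emit:
step_arm(
  plan="1 0 4 0 0;1 0 4.5 0 0;1 0 4.5 0 0;1 0 4.5 0 0;1 0 4.5 0 0;1 0 4.5 0 0;1 0 4 0 0;1 0 0 0 0",
)

```text
clock: 9.95
eef_pos: [0.5115, 0.2695, 0.2215]
eef_rot: [0.122, 0.993, -0.0, -0.001]
ft_force: [-0.9, 0.9, -0.4]
gripper_width: 0.0005
grasp_force: 0.0
```

```bash
python3 - <<'E'
from h import *
for n in("top","side"):
    im,d=shot(n); np.savez("pics/"+n,im=im,d=d)
cv2.imwrite("pics/s2.png",cv2.resize(im[130:290,170:370,::-1],(750,600)))
print(ctrl.get_state()["eef_pos"])
E
python3 m.py | grep -v T
```

```text
[0.51226977 0.26324783 0.22202274]
top [264.  228.1] 139 [0.4659 0.067  0.0661] [0.466  0.0669 0.0675]
top [282.8 233. ] 137 [0.4539 0.0187 0.0674] [0.4539 0.0182 0.0673]
top [301.6 238. ] 140 [ 0.4418 -0.0296  0.0665] [ 0.4419 -0.0304  0.0671]
top [320.7 243. ] 142 [ 0.4299 -0.0786  0.0649] [ 0.4298 -0.0788  0.0671]
side [242.9 208.4] 151 [0.4615 0.0602 0.064 ] [0.4616 0.0578 0.0647]
side [251.3 221.1] 168 [0.4484 0.0101 0.0661] [0.4503 0.0106 0.0649]
side [260.5 234.9] 183 [ 0.4379 -0.0366  0.0643] [ 0.438  -0.0376  0.0647]
side [270.3 250. ] 205 [ 0.4251 -0.0863  0.0656] [ 0.4261 -0.0865  0.0648]
ctl [[0.552, 0.091, 0.051], [0.521, -0.152, 0.0], [0.385, -0.114, 0.052], [0.433, 0.113, 0.053]]
box [[0.518, 0.172, 0.326]]
yel [[0.445, -0.212, 0.051]]
blue [[0.609, -0.035, 0.079]]
[[0.013, -0.987, 0.162, 0.391], [-1.0, -0.013, 0.001, 0.091], [0.001, -0.162, -0.987, 1.051], [0.0, 0.0, 0.0, 1.0]]
```

View pics/s2.png

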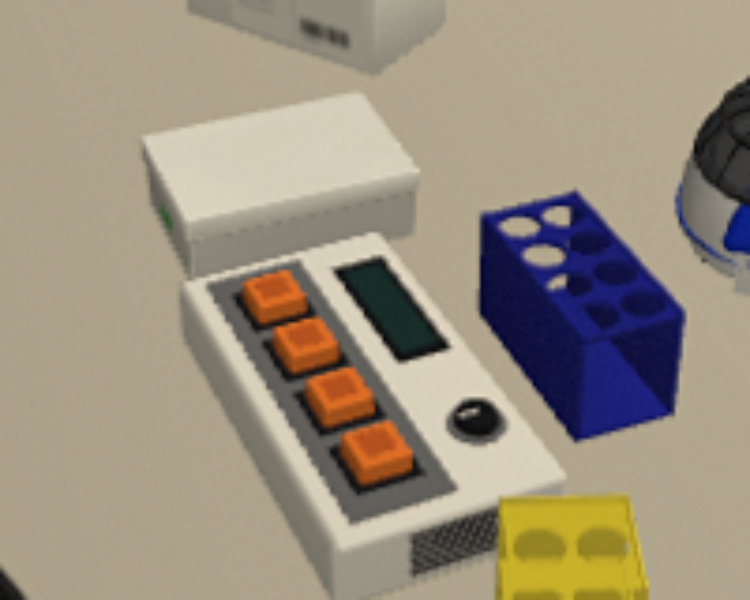

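The picture shows all four keys, from (275,295) to (377,452), at the same height (0.067 m). The racks and the box are where they were, and the arm is clear.

```bash
python3 -c "from rig import order;print(order.sign_off())"
```

```text
the job is handed in; nothing more can be done
None
```

Key 3 was the latched one: I confirmed it by tapping it and key 2, pressed it fully in at about 10 N, and let go. In the last picture all four keys stand level with the racks and box in place, and the job is handed in.

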